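# Put the empty plant pots away in the desk cupboard

## Task

Swing the door of the little desk cupboard wide open and leave it open. Stand the small terracotta pot upright inside the large grey pot, and put the nested pair upright on the desk completely inside the cupboard, clear of the doorway. Do not tip either pot over, and leave the wooden box, the jar and the mouse where they are.

Things in the scene. Friction and masses are not known exactly. Their poses are not given: they have to be found in the camera images.
- cupboard: Fixed low cupboard, white walls, clear top, wooden door: 200 deep (its x), 220 wide (y), 100 high, door extra. Origin: centre of its footprint at desk height; x points from doorway (x = -100) to back wall, z up; yaw varies. No floor board or sill: things slide in on the desk. Walls 10 thick. The top, underside at 94, covers x -50 to 100; above the front 50 it is open. All in mm.
- door (a joint): Door angle, rad: 0 shut, grows as it swings out towards the robot (clockwise from above), to 1.9; starts up to 0.08 ajar. Friction 0.12 N m holds it where left; no latch. Vertical hinge at cupboard x -115, y +110 mm, on the door's outer face. Panel 15 mm thick, 220 mm wide, 4 to 98 mm above the desk; shut, it fills x -115 to -100.
- door_handle (a point): Middle of the dark steel handle: a level round bar 10 mm thick, 100 mm long, along the door, centre line 45 mm out from the outer face and 78 mm above the desk, 155 mm from the hinge along the door. The 40 mm gap behind the bar is open from above; an 8 mm post 4 mm from each end. Turns with the door: x from bar to door, y towards the hinge.
- door_hinge (a point): Point on the hinge axis (outer face of the door), 78 mm above the desk; turns with the door.
- large_pot: Large grey round plant pot, empty, open at the top: 56 mm high, 76 mm across the foot, 86 mm across the rim, wall 4 mm, inner floor 5 mm above its underside; about 0.35 kg. Stands loose on the desk; may be slid. Origin: centre of its underside, z up.
- small_pot: Small slim terracotta round pot, empty, open at the top: 78 mm high, 44 mm across the foot, 56 mm across the rim, wall 3 mm; about 0.14 kg. Stands loose on the desk. Origin: centre of its underside, z up. Standing in the large pot it sticks out 27 mm above the rim.
- wood_box: Small white box with a plywood lid (one solid piece), 146 x 106 x 59 mm, loose; to be left alone. Origin: centre of its underside.
- jar: Amber glass jar with dark cap, 70 mm across, 105 mm high, loose; to be left alone. Origin: centre of its underside.
- mouse: White computer mouse, 110 x 62 x 35 mm, loose; to be left alone. Origin: centre of its underside.
Things that resemble listed ones, but are neither listed nor needed, are in the scene too. What is shaped like the large_pot but turquoise is not meant.

How it is judged:
By the outcome, as a careful person would: the job done as asked, in the order asked, and still so for the second after the job is handed in, with the robot touching nothing.
It also fails if it takes over 70 s, if anything falls off the work surface, if the arm or the gripper's body presses on something with over 40 N, if the wrist force passes 120 N, or if a joint passes its speed limit or range.

## Robot

A 6-joint arm with a two-finger parallel gripper is mounted at the origin on the work surface. World frame = base frame: x ahead of the robot, y to its left, z up, the work surface at z = 0. Lengths are in m, angles in rad, forces in N, time in s.
With the tool pointing down it reaches from about 0.35 to 0.975 m from the base axis. Payload 4.9 kg.
Tool frame: the origin (TCP) lies at the very end of the fingers, on their centre line; the grasp point (between the pads) lies 19 mm behind it; z points along the fingers, y is the line along which they close (so a half turn about z gives the same grasp; the last joint's range is limited). The gripper opens to 85 mm and grips with 20 to 120 N. Pads are 22 mm wide; open, the fingers measure 114 mm over their backs; the gripper's body (76 mm by 85 mm) begins 54 mm behind the grasp point. The pads swing forward as they close: fully open they stand 13 mm farther back than shut.
Start: joints at [-1.342, 0.053, 1.613, -0, 1.476, -0.119], TCP at [0.213, -0.588, 0.231] pointing down, gripper open.
Joint ranges: [-3.01, 3.01], [-1.01, 2.22], [0.06, 2.58], [-1.02, 4.17], [0.09, 2.62], [-3.14, 3.14]. Speed limits (rad/s): [2.57, 2.57, 3.14, 3.14, 3.14, 3.14].

## Interface

Orientations are given as a unit quaternion [w, x, y, z].
In Python, from plant import manip gives the robot as it stands.
- The arm moves only by the shell command python3 -m pendant 'ROWS'. ROWS is JSON, a list of rows, each a list of 3 entries, a list of its own where there are three numbers: the opening, from 0 (shut) to 1 (fully open), then the shift along the tool's x, y, z in units of 12 cm (1.0 is 12 cm), then the turn about the tool's z in units of pi rad (1.0 is pi rad). In form: [[gripper, [dx, dy, dz], roll], ...]. A call has 1 to 10 rows; each row is the pose to reach, as a shift and turn from the pose commanded when the call began, along the tool's axes at that moment, turning the shorter way round; what a row does not reach only later rows make up. A row lasts 1/10 s, in which the tool goes at most 50 mm and 8.59 degrees, less where a joint would pass 70% of its speed; a pose out of reach is approached as far as the arm can. A call with a number of a shift or a turn outside -1 to 1 is refused whole. A call with a gripper value outside its range is refused whole. The fingers move at their own pace and stop on an object; the grip force is fixed at half the most. Time passes only in rows, so rows that repeat a pose let the fingers close. It gives the time, the measured TCP pose, the force, the opening and the grip force at its end, in the units of the state.
- manip.state(): the state, without advancing time (a new reading comes with each control period).
- manip.grab_frame(name): name is "scene" or "top" or "wrist"; returns a dict with "img" (480x640x3 uint8, red, green, blue), "fx", "fy", "cx", "cy" (pixels), "eye" and "rotation" of the camera in the world; the wrist camera has in their place "tool_from_camera" (4x4, takes a point from camera to tool coordinates, whose origin is the TCP and whose axes are the flange's). Camera axes: x right, y down, z forward; pixel columns grow to the right and rows downward; lengths in m; the calibration is good to about 2 mm. A picture is of the moment at which its call begins: read the wrist's pose just before it. There is no depth.
- manip.job_done(): hands the job in; it is judged then, once.
The state is a dict: "time": time; "joint_pos": joint angles; "joint_vel": joint speeds; "joint_efforts": joint torques, N m; "tool_pos": TCP position; "tool_rot": TCP orientation; "contact_force": force on the tool from outside, world axes, zero at the start; "ft_torque": the same for the moment, N m; "gripper_width": opening from 0.0 (shut) to 1.0 (fully open); "grasp_force": force on a finger pad.
Only numpy, scipy, OpenCV 4.12 (cv2) and the standard library are available. Lean on these libraries where they do the work, as an engineer would, in place of code of your own. Each camera call takes 0.05 s, during which the arm holds its last target. There are 200 camera calls.

## Working session

There is one attempt and no reset: what is moved stays moved. The work goes in short steps, Python scripts to look and compute and a shell command to move; the robot and the scene stay as the last step left them, time stands still between calls to the robot, and variables do not carry over. Pictures are saved under pics/ and viewed, at most 10 in all, crops included, and the job is handed in when it is done.

```bash
ls; mkdir -p pics
python3 - <<'E'
from plant import manip
import cv2,json,numpy as np
s=manip.state();print(s)
for n in("top","scene"):
    f=manip.grab_frame(n);cv2.imwrite(f"pics/{n}0.png",f["img"][:,:,::-1])
    d={k:np.array(v).tolist() for k,v in f.items() if k!="img"};print(n,d);json.dump(d,open(n+".json","w"))
E
```

```text
pics
{'time': 0.0, 'joint_pos': array([-1.34199272e+00,  5.33305273e-02,  1.61429044e+00, -2.32499666e-06,
        1.47601287e+00, -1.19005023e-01]), 'joint_vel': array([-0.00022893,  0.00040984,  0.00130447,  0.00095936, -0.00126962,
        0.00082016]), 'joint_efforts': array([ 4.47955235e-04, -3.93677759e+01, -3.70177674e+01, -1.52782955e-04,
        6.98031407e-03,  4.09491108e-08]), 'tool_pos': array([ 0.21287811, -0.58696432,  0.23008148]), 'tool_rot': array([-1.01898762e-03,  9.84916184e-01,  1.73029100e-01, -5.71568791e-05]), 'contact_force': array([ 0.15194778, -0.18800471, -0.09482051]), 'ft_torque': array([ 0.03064278, -0.01729875, -0.02562146]), 'grasp_force': 0.0, 'gripper_width': 0.998260213419877}
top {'fx': 619.4685637491398, 'fy': 619.4685637491398, 'cx': 321.12054004521667, 'cy': 241.72605966443007, 'eye': [0.40739831616384514, 0.0007070723314953947, 1.615151589484356], 'rotation': [-0.024171366124843885, 0.7141176602608376, -0.6993921874855854, 0.017386214291033833]}
scene {'fx': 551.3542111840593, 'fy': 551.3542111840593, 'cx': 308.22176345710466, 'cy': 250.02976867429797, 'eye': [0.9233282582453968, -0.5928074697243807, 1.3269269831661434], 'rotation': [-0.23954349599930916, 0.9266682206466996, 0.2790244099005452, -0.07778368111346326]}
```

View pics/top0.png

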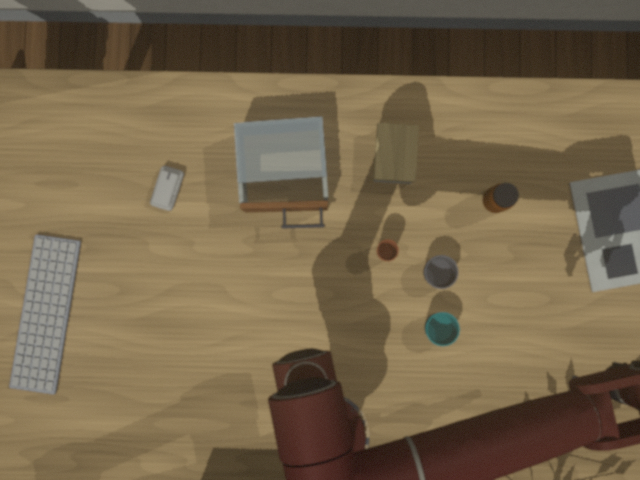

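View pics/scene0.png

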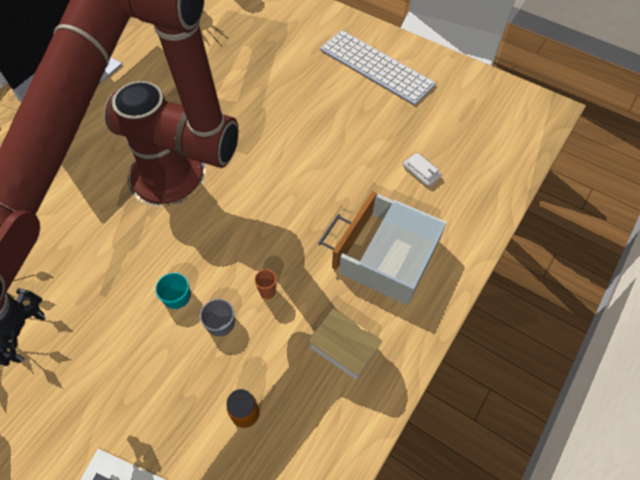

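Top view: cupboard corners ≈(235,123),(323,118),(328,204),(240,208); the handle bar is at (283–323,226). The small pot is at (388,250), the grey pot at (441,272), the box at (397,152), the jar at (501,197) and the mouse at (167,187). I'll zoom in for better pixel positions.

```bash
cat > h.py <<'E'
import json,cv2,numpy as np
from scipy.spatial.transform import Rotation as R
def cam(n):
    d=json.load(open(f'{n}.json'));q=d['rotation'];return d,R.from_quat(q[1:]+q[:1]).as_matrix()
def w(n,u,v,z):  # pixel -> world at height z
    d,M=cam(n);r=M@[(u-d['cx'])/d['fx'],(v-d['cy'])/d['fy'],1];e=np.array(d['eye']);return e+r*(z-e[2])/r[2]
def px(n,p):
    d,M=cam(n);c=(np.atleast_2d(p)-d['eye'])@M;return np.c_[c[:,0]/c[:,2]*d['fx']+d['cx'],c[:,1]/c[:,2]*d['fy']+d['cy']]
E
python3 - <<'E'
import cv2
a=cv2.imread('pics/top0.png')[110:290,230:470]
cv2.imwrite('pics/topz.png',cv2.resize(a,(800,600),interpolation=cv2.INTER_CUBIC))
from h import *
print(w('top',441,272,.056),w('top',388,250,.078),w('top',501,197,.1),w('scene',218,317,.056),w('scene',266,277,.078))
E
```

```text
[ 0.42908519 -0.28578346  0.056     ] [ 0.48055147 -0.14994517  0.078     ] [ 0.61542439 -0.42288376  0.1       ] [ 0.43751973 -0.29069655  0.056     ] [ 0.48003023 -0.14349396  0.078     ]
```

View pics/topz.png

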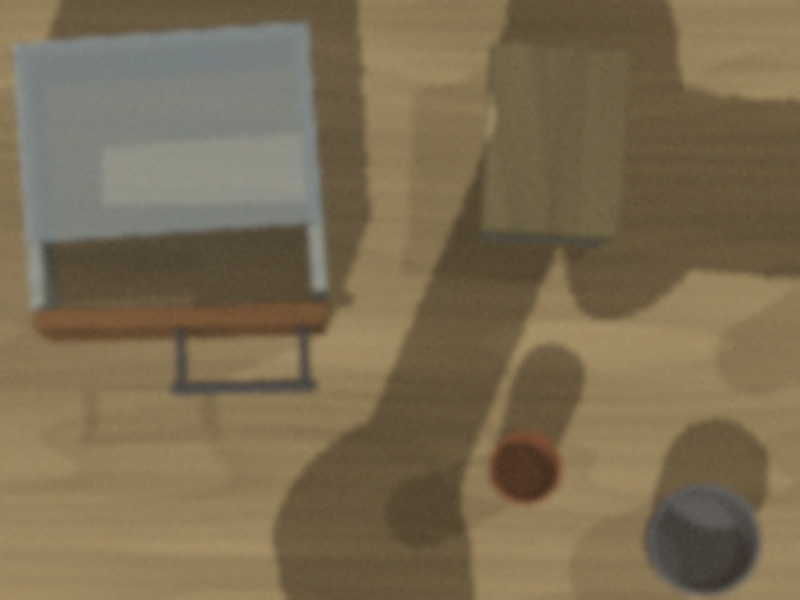

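Run:
```python
from h import *
from scipy.optimize import least_squares
c=lambda u,v:(230+u/3.3333-.35,110+v/3.3333-.35)
obs=np.array([c(15,45),c(308,22),c(326,292),c(35,308)])
L=np.array([[.1,.11],[.1,-.11],[-.1,-.11],[-.1,.11]])
def W(p,l,z):
    C,S=np.cos(p[2]),np.sin(p[2]);return np.c_[np.atleast_2d(l)@[[C,S],[-S,C]]+p[:2],np.full(len(np.atleast_2d(l)),z)]
r=least_squares(lambda p:(px('top',W(p,L,.1))-obs).ravel(),[.65,.1,0]);print('cup',r.x,r.fun)
p=r.x
# pot centres
for n,u,v,z in(('L',703,538,.056),('S',526,468,.078)):print(n,w('top',*c(u,v),z))
hinge=W(p,[[-.115,.11]],.078)[0];print('hinge',hinge,'shut handle',W(p,[[-.16,-.045]],.078))
b=[w('top',*c(u,v),.078) for u,v in((172,387),(314,384))];print('bar',b, 'mid',np.mean(b,0))
d=b[0]-b[1];print('bar angle',np.arctan2(d[1],d[0])-np.pi/2,'len',np.linalg.norm(d))
print('door outer top',[w('top',*c(u,v),.098) for u,v in((38,318),(328,310))],W(p,[[-.115,.11],[-.115,-.11]],.098))
print('scene px of cup',px('scene',W(p,L,.1)))
```

```text
cup [0.69780601 0.11979309 0.09062272] [-0.07559293 -0.31835643  0.46480006  0.29982217  0.72186082 -0.73315072
 -1.11045837  0.74157159]
L [ 0.43143941 -0.28463825  0.056     ]
S [ 0.48039568 -0.14858772  0.078     ]
hinge [0.57332304 0.21893436 0.078     ] shut handle [[0.542535   0.06049795 0.078     ]]
bar [array([0.53551172, 0.11656007, 0.078     ]), array([0.5399173, 0.0105094, 0.078    ])] mid [0.53771451 0.06353474 0.078     ]
bar angle 0.04151837960053606 len 0.1061421407257105
door outer top [array([0.58300423, 0.2154591 , 0.098     ]), array([0.5932396 , 0.00118484, 0.098     ])] [[ 5.73323040e-01  2.18934363e-01  9.80000000e-02]
 [ 5.93232760e-01 -1.62882129e-04  9.80000000e-02]]
scene px of cup [[446.09670439 221.87513303]
 [412.75067418 289.17693312]
 [339.76126419 255.31303361]
 [376.60087729 192.30348389]]
```

```bash
cat >> h.py <<'E'
CUP=np.array([.6978,.1198,.0906])
def tocup(p):
    C,S=np.cos(CUP[2]),np.sin(CUP[2]);d=np.asarray(p)[:2]-CUP[:2];return np.array([C*d[0]+S*d[1],-S*d[0]+C*d[1]])
def where(tgt=None,yaw=None):
    "pose in the cupboard frame; shift (units of 12 cm) and roll (units of pi) to tgt=(cupx,cupy,z), tool x at yaw (cup frame)"
    from plant import manip
    s=manip.state();q=s['tool_rot'];M=R.from_quat(np.r_[q[1:],q[0]]).as_matrix()
    y=np.arctan2(M[1,0],M[0,0])-CUP[2];c=tocup(s['tool_pos'])
    print('t',round(s['time'],2),'cup',c.round(4),'z',s['tool_pos'][2].round(4),'yaw',round(y,4),'F',np.round(s['contact_force'],1),'w',round(s['gripper_width'],3),'g',round(s['grasp_force'],1),'j',s['joint_pos'].round(2))
    if tgt is not None:
        C,S=np.cos(CUP[2]),np.sin(CUP[2]);d=np.array(tgt[:2])-c
        print('shift',(M.T@[C*d[0]-S*d[1],S*d[0]+C*d[1],tgt[2]-s['tool_pos'][2]]/.12).round(3))
    if yaw is not None:print('roll',round((y-yaw)/np.pi,4))
    return s,M
E
python3 -c "
from h import *;where((-.141,-.043,.23),0)"
python3 -m pendant '[[0,[0,0,0],0.082],[0,[0,0,0],0.082],[0,[0,0,0],0.082],[0,[0,0,0],0.082]]'
python3 -c "
from h import *;where((-.141,-.043,.23),0)"
```

```text
t 0.1 cup [-0.5469 -0.66  ] z 0.2302 yaw 0.2572 F [ 0.6 -0.5 -0.1] w 1.002 g 0.0 j [-1.34  0.05  1.61 -0.    1.48 -0.12]
shift [ 4.579 -4.112  0.01 ]
roll 0.0819
time: 0.5
tool_pos: [0.2129, -0.5873, 0.2308]
tool_rot: [-0.0, 0.999, 0.046, -0.0]
contact_force: [1.4, 0.0, 0.5]
gripper_width: 0.328
grasp_force: 0.0
t 0.5 cup [-0.5468 -0.6604] z 0.2308 yaw 0.0018 F [1.4 0.  0.5] w 0.328 g 0.0 j [-1.34  0.05  1.61  0.    1.48  0.14]
shift [ 3.391 -5.139  0.011]
roll 0.0006
```

```bash
python3 -m pendant '[[0,[0.2,-0.3,0],0],[0,[0.4,-0.6,0],0],[0,[0.565,-0.857,0],0]]' >/dev/null
python3 -m pendant '[[0,[0.2,-0.3,0],0],[0,[0.4,-0.6,0],0],[0,[0.565,-0.857,0],0]]' >/dev/null
python3 -m pendant '[[0,[0.2,-0.3,0],0],[0,[0.4,-0.6,0],0],[0,[0.565,-0.857,0],0]]' >/dev/null
python3 -m pendant '[[0,[0.2,-0.3,0],0],[0,[0.4,-0.6,0],0],[0,[0.565,-0.857,0],0]]' >/dev/null
python3 -m pendant '[[0,[0.2,-0.3,0],0],[0,[0.4,-0.6,0],0],[0,[0.565,-0.857,0],0]]' >/dev/null
python3 -m pendant '[[0,[0.2,-0.3,0],0],[0,[0.4,-0.6,0],0],[0,[0.565,-0.857,0],0],[0,[0.565,-0.857,0],0]]'
python3 - <<'E'
from h import *
s,M=where((-.141,-.043,.05),0)
from plant import manip
f=manip.grab_frame('wrist');cv2.imwrite('pics/w1.png',f['img'][:,:,::-1])
T=np.array(f['tool_from_camera']);K=[f[k] for k in('fx','fy','cx','cy')]
json.dump(dict(T=T.tolist(),K=K),open('wrist.json','w'));print(T.round(3),K)
E
```

```text
time: 2.4
tool_pos: [0.5635, 0.067, 0.231]
tool_rot: [-0.001, 0.999, 0.048, -0.0]
contact_force: [-0.3, -0.5, -0.5]
gripper_width: -0.002
grasp_force: 0.0
t 2.4 cup [-0.1385 -0.0404] z 0.231 yaw 0.0061 F [-0.3 -0.5 -0.5] w -0.002 g 0.0 j [-0.01 -0.08  1.75  0.    1.48  1.46]
shift [-0.021  0.023  1.509]
roll 0.0019
[[-0.    -0.96  -0.281  0.073]
 [ 1.    -0.     0.001  0.   ]
 [-0.001 -0.281  0.96  -0.142]
 [ 0.     0.     0.     1.   ]] [380.06372167783206, 380.06372167783206, 316.8361777896246, 235.76676929344777]
```

View pics/w1.png

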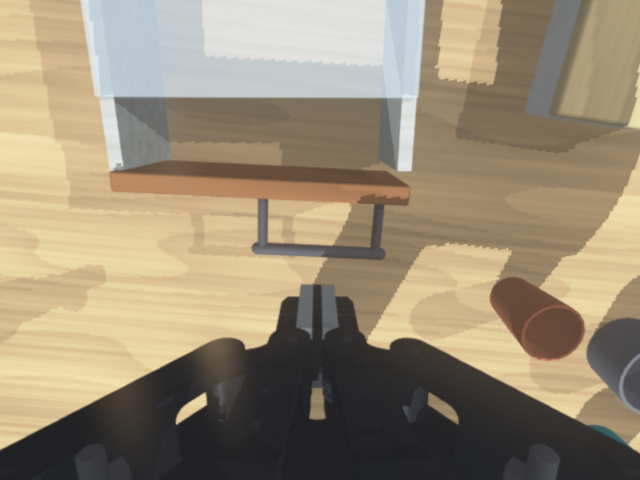

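The wrist view shows the bar from (255,248) to (383,254), the door's outer top edge from (111,189) to (408,203), the lid's front edge at row 97 (x 95–418), and the cupboard's front top corner at (410,170).

```bash
cat >> h.py <<'E'
def ww(s,M,u,v,z):  # wrist pixel -> cup frame at height z
    d=json.load(open('wrist.json'));T=np.array(d['T']);fx,fy,cx,cy=d['K']
    r=M@(T[:3,:3]@[(u-cx)/fx,(v-cy)/fy,1]);e=s['tool_pos']+M@T[:3,3];p=e+r*(z-e[2])/r[2]
    return np.r_[tocup(p),p[2]].round(4)
E
python3 - <<'E'
from h import *
s,M=where()
for n,u,v,z in(('barL',255,248,.078),('barR',383,254,.078),('doorL',111,189,.098),('doorR',408,203,.098),('lidL',95,97,.1),('lidR',418,97,.1),('cornR',411,171,.1),('small',553,330,.078)):print(n,ww(s,M,u,v,z))
E
```

```text
t 2.45 cup [-0.1393 -0.042 ] z 0.2309 yaw 0.0045 F [-0.4 -0.6 -0.4] w 0.001 g 0.0 j [-0.02 -0.09  1.75 -0.    1.48  1.46]
barL [-0.1638  0.0076  0.078 ]
barR [-0.1686 -0.0972  0.078 ]
doorL [-0.1125  0.1072  0.098 ]
doorR [-0.1219 -0.1098  0.098 ]
lidL [-0.0496  0.1076  0.1   ]
lidR [-0.0486 -0.1108  0.1   ]
cornR [-0.0983 -0.1098  0.1   ]
small [-0.2381 -0.2495  0.078 ]
```

```bash
python3 -m pendant '[[0,[-0.014,0.02,0.4],0],[0,[-0.014,0.02,0.8],0],[0,[-0.014,0.02,1.0],0],[0,[-0.014,0.02,1.0],0]]' >/dev/null
python3 -m pendant '[[0,[0,0,0.2],0],[0,[0,0,0.4],0],[0,[0,0,0.5],0],[0,[0,0,0.5],0]]'
python3 - <<'E'
from h import *
where()
P=lambda t:np.array([-.115,.11])+.155*np.array([-np.sin(t),-np.cos(t)])+.021*np.array([-np.cos(t),np.sin(t)])
for a,b in((.05,.65),(.65,1.25),(1.25,1.8)):
    print([[float(x) for x in ((P(t)-P(a))*[1,-1]/.12).round(2)] for t in np.linspace(a,b,8)[1:]],P(b))
E
```

```text
time: 3.25
tool_pos: [0.5605, 0.0606, 0.0509]
tool_rot: [-0.0, 0.999, 0.045, -0.001]
contact_force: [-0.5, -0.1, -0.2]
gripper_width: -0.003
grasp_force: 0.0
t 3.25 cup [-0.1421 -0.0465] z 0.0509 yaw -0.0007 F [-0.5 -0.1 -0.2] w -0.003 g 0.0 j [-0.02  0.09  1.89 -0.    1.16  1.46]
[[-0.11, -0.03], [-0.22, -0.06], [-0.32, -0.1], [-0.42, -0.16], [-0.51, -0.22], [-0.6, -0.28], [-0.68, -0.36]] [-0.22552165 -0.00068407]
[[-0.08, -0.08], [-0.14, -0.17], [-0.2, -0.26], [-0.26, -0.36], [-0.3, -0.47], [-0.33, -0.57], [-0.36, -0.68]] [-0.26871439  0.08105371]
[[-0.01, -0.1], [-0.02, -0.2], [-0.02, -0.31], [-0.01, -0.41], [0.01, -0.51], [0.03, -0.61], [0.06, -0.71]] [-0.26117514  0.16566712]
```

```bash
python3 -m pendant '[[0,[-0.06,-0.01,0],0],[0,[-0.11,-0.03,0],0],[0,[-0.22,-0.06,0],0],[0,[-0.32,-0.10,0],0],[0,[-0.42,-0.16,0],0],[0,[-0.51,-0.22,0],0],[0,[-0.6,-0.28,0],0],[0,[-0.68,-0.36,0],0],[0,[-0.68,-0.36,0],0]]' 
python3 -c "
from h import *;where()"
python3 -m pendant '[[0,[-0.08,-0.08,0],0],[0,[-0.14,-0.17,0],0],[0,[-0.20,-0.26,0],0],[0,[-0.26,-0.36,0],0],[0,[-0.30,-0.47,0],0],[0,[-0.33,-0.57,0],0],[0,[-0.36,-0.68,0],0],[0,[-0.36,-0.68,0],0]]'
python3 -c "
from h import *;where((-.2612,.1657,.051))"
```

```text
time: 4.15
tool_pos: [0.4747, 0.0979, 0.0514]
tool_rot: [-0.0, 0.999, 0.046, -0.0]
contact_force: [1.6, 1.0, 1.6]
gripper_width: -0.002
grasp_force: 1.2
t 4.15 cup [-0.2242 -0.0016] z 0.0514 yaw 0.0009 F [1.6 1.  1.6] w -0.002 g 1.2 j [ 0.05 -0.1   2.08  0.    1.16  1.53]
time: 4.95
tool_pos: [0.4271, 0.1756, 0.0549]
tool_rot: [0.0, 0.999, 0.046, 0.002]
contact_force: [-3.3, -1.3, 18.9]
gripper_width: -0.0
grasp_force: 7.2
t 4.95 cup [-0.2645  0.0801] z 0.0549 yaw 0.0019 F [-3.3 -1.3 18.9] w -0.0 g 7.2 j [ 0.23 -0.17  2.13 -0.    1.17  1.71]
shift [ 0.029 -0.713  0.032]
```

```bash
python3 -m pendant '[[0,[0,0,-0.06],0],[0,[0,0,-0.12],0],[0,[0,0,-0.12],0]]'
python3 - <<'E'
from h import *
s,M=where()
from plant import manip
for n in('scene','top'):
    f=manip.grab_frame(n);cv2.imwrite(f'pics/{n}2.png',f['img'][:,:,::-1])
a=cv2.imread('pics/scene2.png')[130:310,240:460];b=cv2.imread('pics/top2.png')[110:290,150:390]
cv2.imwrite('pics/c2.png',np.hstack([cv2.resize(a,(400,600*200//366)),cv2.resize(b,(400,327))]))
E
```

```text
time: 5.25
tool_pos: [0.4251, 0.1744, 0.066]
tool_rot: [-0.0, 0.999, 0.045, -0.0]
contact_force: [-0.5, 0.2, 0.5]
gripper_width: -0.0
grasp_force: 0.0
t 5.25 cup [-0.2667  0.0791] z 0.066 yaw -0.0001 F [-0.5  0.2  0.5] w -0.0 g 0.0 j [ 0.23 -0.19  2.13  0.    1.2   1.71]
```

View pics/c2.png

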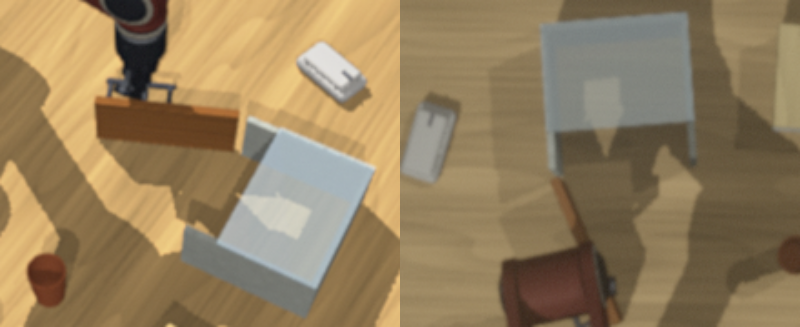

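The picture shows the door about 70° open with the fingers still behind the bar, and the upward force is gone after raising the tool. I'll continue the arc.

```bash
python3 -m pendant '[[0,[-0.01,-0.10,0],0],[0,[-0.02,-0.20,0],0],[0,[-0.02,-0.31,0],0],[0,[-0.01,-0.41,0],0],[0,[-0.01,-0.41,0],0]]'
python3 -m pendant '[[0,[0.01,-0.1,0],0],[0,[0.03,-0.2,0],0],[0,[0.06,-0.3,0],0],[0,[0.06,-0.3,0],0],[0,[0.06,-0.3,0],0]]'
python3 - <<'E'
from h import *
s,M=where()
from plant import manip
f=manip.grab_frame('scene');cv2.imwrite('pics/scene3.png',f['img'][:,:,::-1])
a=cv2.imread('pics/scene3.png')[90:330,140:460];cv2.imwrite('pics/c3.png',cv2.resize(a,(640,480)))
E
```

```text
time: 5.85
tool_pos: [0.4196, 0.2248, 0.0657]
tool_rot: [-0.0, 0.999, 0.046, -0.0]
contact_force: [-0.2, 0.5, -0.3]
gripper_width: -0.001
grasp_force: 0.0
time: 6.35
tool_pos: [0.4237, 0.26, 0.0656]
tool_rot: [-0.0, 0.999, 0.045, -0.0]
contact_force: [0.3, 0.3, -0.0]
gripper_width: 0.002
grasp_force: 0.0
t 6.35 cup [-0.2603  0.1644] z 0.0656 yaw 0.0003 F [ 0.3  0.3 -0. ] w 0.002 g 0.0 j [ 0.4  -0.09  2.04  0.    1.19  1.88]
```

View pics/c3.png

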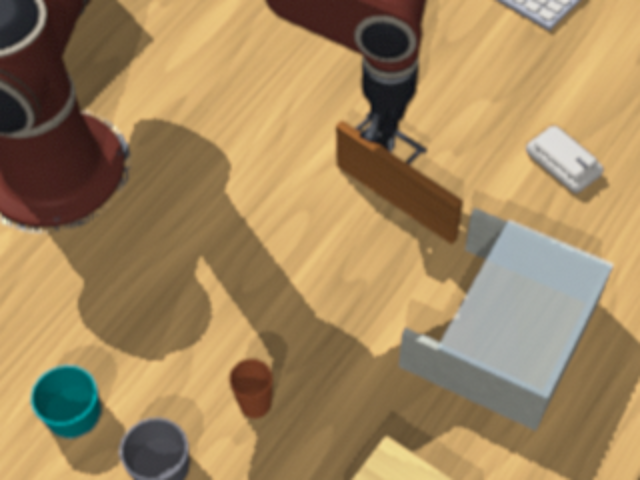

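```bash
python3 -m pendant '[[0,[0,0,-0.2],0],[0,[0,0,-0.6],0],[0,[0,0,-1.0],0],[0,[0,0,-1.0],0]]' >/dev/null
python3 -m pendant '[[0,[-0.02,0.3,0],0],[0,[-0.05,0.6,0],0],[0,[-0.07,0.905,0],0]]' >/dev/null
python3 -m pendant '[[0,[-0.02,0.3,0],0],[0,[-0.05,0.6,0],0],[0,[-0.07,0.905,0],0]]' >/dev/null
python3 -m pendant '[[0,[-0.02,0.3,0],0],[0,[-0.05,0.6,0],0],[0,[-0.07,0.905,0],0]]' >/dev/null
python3 -m pendant '[[0,[-0.02,0.3,0],0],[0,[-0.05,0.6,0],0],[0,[-0.07,0.905,0],0]]' >/dev/null
python3 -m pendant '[[0,[-0.02,0.3,0],0],[0,[-0.05,0.6,0],0],[0,[-0.07,0.905,0],0],[0,[-0.07,0.905,0],0],[0,[-0.07,0.905,0],0]]'
python3 - <<'E'
from h import *
s,M=where((-.302,-.379,.025),0)
from plant import manip
f=manip.grab_frame('scene');a=f['img'][:,:,::-1];cv2.imwrite('pics/scene4.png',a)
f=manip.grab_frame('wrist');a=f['img'][:,:,::-1];cv2.imwrite('pics/w4.png',a)
E
```

```text
time: 8.5
tool_pos: [0.4304, -0.2853, 0.185]
tool_rot: [-0.001, 0.999, 0.044, -0.0]
contact_force: [0.2, -0.1, -0.9]
gripper_width: -0.002
grasp_force: 0.0
t 8.5 cup [-0.303  -0.3793] z 0.185 yaw -0.0024 F [ 0.2 -0.1 -0.9] w -0.002 g 0.0 j [-0.73 -0.18  1.91  0.    1.41  0.75]
shift [ 0.009 -0.     1.333]
roll -0.0008
```

View pics/w4.png

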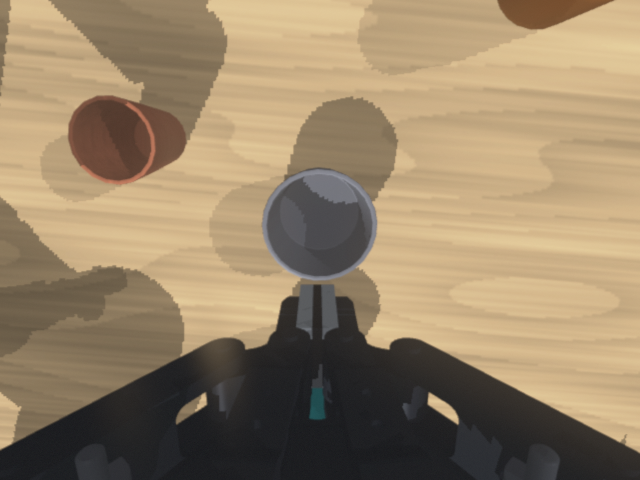

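The picture shows the grey rim centre at (320,224) and the small rim centre at (112,139).

```bash
python3 - <<'E'
from h import *
s,M=where()
print(ww(s,M,320,224,.056),ww(s,M,112,139,.078))
E
python3 -m pendant '[[0,[0.01,0,0.4],0],[0,[0.01,0,0.7],0],[0,[0.01,0,0.9],0],[0,[0.01,0,1.0],0]]'  >/dev/null
python3 -m pendant '[[0,[0,0,0.15],0],[0,[0,0,0.3],0],[0,[0,0,0.34],0],[0,[0,0,0.34],0]]' 
python3 -m pendant '[[0,[-0.02,-0.05,0],0],[0,[-0.06,-0.14,0],0],[0,[-0.12,-0.26,0],0],[0,[-0.18,-0.40,0],0],[0,[-0.24,-0.54,0],0],[0,[-0.3,-0.68,0],0],[0,[-0.36,-0.82,0],0],[0,[-0.4,-0.91,0],0]]' 
python3 -c "
from h import *;where((-.345,-.19,.025))"
```

```text
t 8.6 cup [-0.3026 -0.3782] z 0.1852 yaw -0.0001 F [-1.4 -0.5  0.5] w -0.001 g 0.0 j [-0.73 -0.18  1.91  0.    1.41  0.75]
[-0.3004 -0.3811  0.056 ] [-0.2388 -0.2484  0.078 ]
time: 9.4
tool_pos: [0.4322, -0.2844, 0.0249]
tool_rot: [-0.0, 0.999, 0.045, -0.0]
contact_force: [0.7, -0.9, 0.5]
gripper_width: 0.0
grasp_force: 0.0
time: 10.2
tool_pos: [0.3749, -0.1803, 0.0262]
tool_rot: [0.001, 0.999, 0.045, 0.001]
contact_force: [1.8, -1.9, 0.5]
gripper_width: 0.001
grasp_force: 1.3
t 10.2 cup [-0.3487 -0.2697] z 0.0262 yaw 0.0002 F [ 1.8 -1.9  0.5] w 0.001 g 1.3 j [-0.63 -0.24  2.25 -0.    1.13  0.85]
shift [ 0.031 -0.664  0.008]
```

Sliding well (about 2.6 N), so I'll keep going.

```bash
python3 -m pendant '[[0,[0.01,-0.12,0],0],[0,[0.02,-0.25,0],0],[0,[0.03,-0.38,0],0],[0,[0.04,-0.52,0],0],[0,[0.04,-0.67,0],0]]'  >/dev/null
python3 -m pendant '[[0,[0.1,-0.12,0],0],[0,[0.2,-0.24,0],0],[0,[0.3,-0.36,0],0],[0,[0.4,-0.48,0],0],[0,[0.5,-0.6,0],0],[0,[0.62,-0.73,0],0],[0,[0.75,-0.875,0],0]]' 
python3 -m pendant '[[0,[0.1,-0.12,0],0],[0,[0.2,-0.24,0],0],[0,[0.3,-0.36,0],0],[0,[0.4,-0.48,0],0],[0,[0.5,-0.6,0],0],[0,[0.62,-0.73,0],0],[0,[0.72,-0.83,0],0],[0,[0.79,-0.875,0],0],[0,[0.79,-0.875,0],0]]' 
python3 -c "
from h import *;where()"
```

```text
time: 11.4
tool_pos: [0.4515, 0.0136, 0.0245]
tool_rot: [0.0, 0.999, 0.045, -0.001]
contact_force: [-2.0, -3.3, 3.1]
gripper_width: -0.002
grasp_force: 2.4
time: 12.3
tool_pos: [0.5369, 0.1265, 0.0248]
tool_rot: [0.0, 0.999, 0.046, -0.001]
contact_force: [-3.3, -2.8, 4.4]
gripper_width: -0.0
grasp_force: 2.2
t 12.3 cup [-0.1596  0.0212] z 0.0248 yaw 0.0009 F [-3.3 -2.8  4.4] w -0.0 g 2.2 j [ 0.1   0.1   1.93 -0.    1.11  1.58]
```

```bash
python3 -m pendant '[[0,[-0.07,0.07,0],0],[0,[-0.07,0.07,-0.3],0],[0,[-0.07,0.07,-0.7],0],[0,[-0.07,0.07,-1.0],0],[0,[-0.07,0.07,-1.0],0]]'  >/dev/null
python3 -m pendant '[[1,[-0.07,0.3,-0.3],0],[1,[-0.14,0.6,-0.5],0],[1,[-0.2,0.725,-0.5],0]]' >/dev/null
python3 -m pendant '[[1,[-0.07,0.3,0],0],[1,[-0.14,0.6,0],0],[1,[-0.2,0.725,0],0]]' >/dev/null
python3 -m pendant '[[1,[-0.07,0.3,0],0],[1,[-0.14,0.6,0],0],[1,[-0.2,0.725,0],0],[1,[-0.2,0.725,0],0]]'
python3 - <<'E'
from h import *
from plant import manip
where((-.2388,-.2484,.056),0)
s,M=where()
for n in('top','wrist'):
    f=manip.grab_frame(n);cv2.imwrite(f'pics/{n}5.png',f['img'][:,:,::-1])
a=cv2.imread('pics/top5.png')[100:300,230:450];cv2.imwrite('pics/c5.png',cv2.resize(a,(660,600),interpolation=cv2.INTER_CUBIC))
E
```

```text
time: 13.8
tool_pos: [0.4796, -0.1517, 0.2035]
tool_rot: [-0.0, 0.999, 0.043, -0.001]
contact_force: [0.5, -0.1, 1.1]
gripper_width: 1.003
grasp_force: 0.0
t 13.8 cup [-0.2419 -0.2506] z 0.2035 yaw -0.0047 F [ 0.5 -0.1  1.1] w 1.003 g 0.0 j [-0.45 -0.23  1.92 -0.    1.45  1.03]
shift [ 0.027 -0.018  1.229]
roll -0.0015
t 13.8 cup [-0.2419 -0.2506] z 0.2035 yaw -0.0047 F [ 0.5 -0.1  1.1] w 1.003 g 0.0 j [-0.45 -0.23  1.92 -0.    1.45  1.03]
```

View pics/c5.png

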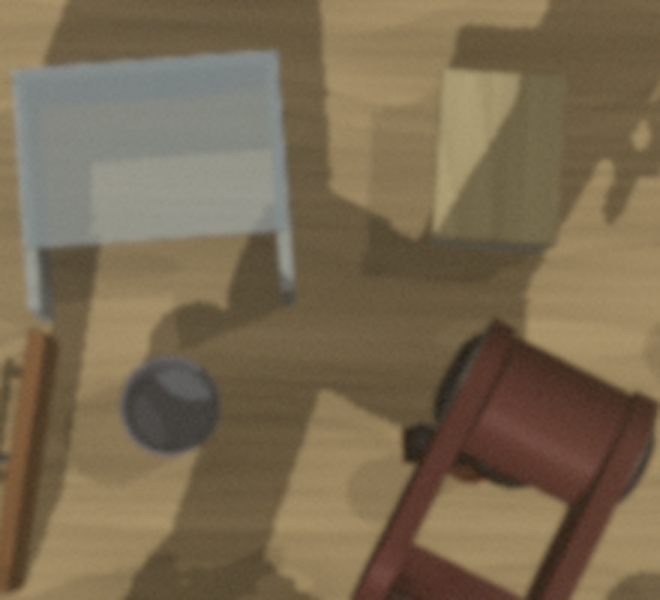

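The top view shows the grey pot upright in front of the doorway with its rim centre at crop (171,404), i.e. top pixel (286.7,234.3). The door is open well past 90°. Next I'll grasp the small pot.

```bash
python3 -c "
from h import *
p=w('top',286.7,234.3,.056);print('large',p,tocup(p))"
python3 -m pendant '[[1,[0.026,-0.018,0.4],0],[1,[0.026,-0.018,0.7],0],[1,[0.026,-0.018,0.9],0],[1,[0.026,-0.018,1.0],0]]'  >/dev/null
python3 -m pendant '[[1,[0,0,0.12],0],[1,[0,0,0.22],0],[1,[0,0,0.22],0]]' 
python3 -c "
from h import *;where((-.2388,-.2484,.056))"
python3 -m pendant '[[0,[0,0,0],0],[0,[0,0,0],0],[0,[0,0,0],0],[0,[0,0,0],0],[0,[0,0,0],0],[0,[0,0,0],0],[0,[0,0,0],0]]' 
python3 -c "
from h import *;where()"
```

```text
large [0.51598036 0.1039168  0.056     ] [-0.18251098  0.00063228]
time: 14.6
tool_pos: [0.4836, -0.1468, 0.0573]
tool_rot: [-0.001, 0.999, 0.045, -0.001]
contact_force: [0.9, -0.1, 0.6]
gripper_width: 0.996
grasp_force: 0.0
t 14.6 cup [-0.2374 -0.2461] z 0.0573 yaw -0.0001 F [ 0.9 -0.1  0.6] w 0.996 g 0.0 j [-0.44 -0.05  2.03  0.    1.17  1.04]
shift [-0.012  0.019  0.011]
time: 15.3
tool_pos: [0.4861, -0.148, 0.0607]
tool_rot: [0.001, 0.999, 0.045, 0.002]
contact_force: [1.3, 0.4, 5.8]
gripper_width: 0.625
grasp_force: 63.4
t 15.3 cup [-0.235  -0.2476] z 0.0607 yaw -0.0005 F [1.3 0.4 5.8] w 0.625 g 63.4 j [-0.44 -0.06  2.02  0.    1.17  1.04]
```

```bash
python3 -m pendant '[[0,[0,0,-0.1],0],[0,[0,0,-0.3],0],[0,[0,0,-0.6],0],[0,[0,0,-0.8],0],[0,[0,0,-0.8],0]]' 
python3 -m pendant '[[0,[0.05,-0.2,0],0],[0,[0.1,-0.45,0],0],[0,[0.153,-0.69,0],0]]' >/dev/null
python3 -m pendant '[[0,[0.05,-0.25,0],0],[0,[0.1,-0.5,0],0],[0,[0.153,-0.69,0],0]]' >/dev/null
python3 -m pendant '[[0,[0.05,-0.25,0],0],[0,[0.1,-0.45,0],0],[0,[0.13,-0.6,0],0],[0,[0.153,-0.69,0],0],[0,[0.153,-0.69,0],0],[0,[0.153,-0.69,0],0]]'
python3 - <<'E'
from h import *
from plant import manip
s,M=where((-.18,.001,.066),0)
a=[manip.grab_frame(n)['img'][:,:,::-1] for n in('wrist','scene')]
cv2.imwrite('pics/w6.png',a[0]);cv2.imwrite('pics/s6.png',a[1])
cv2.imwrite('pics/c6.png',np.hstack([cv2.resize(a[0][100:480,120:520],(400,380)),cv2.resize(a[1][90:280,200:400],(400,380))]))
E
```

```text
time: 15.8
tool_pos: [0.4866, -0.1485, 0.1594]
tool_rot: [0.002, 0.999, 0.045, 0.004]
contact_force: [0.1, -0.3, -0.6]
gripper_width: 0.619
grasp_force: 63.4
time: 17.0
tool_pos: [0.5163, 0.1045, 0.1538]
tool_rot: [0.0, 0.999, 0.045, -0.001]
contact_force: [0.3, 1.1, -1.0]
gripper_width: 0.623
grasp_force: 63.4
t 17.0 cup [-0.1821  0.0012] z 0.1538 yaw -0.0004 F [ 0.3  1.1 -1. ] w 0.623 g 63.4 j [ 0.06 -0.12  1.92 -0.    1.35  1.54]
shift [0.018 0.001 0.732]
roll -0.0001
```

View pics/c6.png

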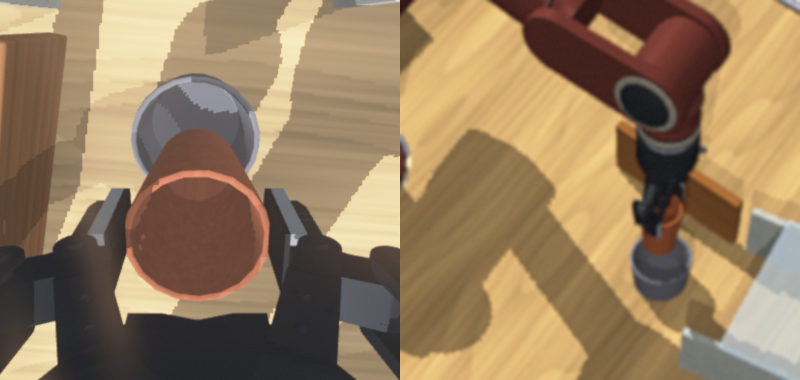

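The wrist view shows the small rim centre at (317,334) and the grey rim centre at (315.5,237).

Run:
```python
from h import *
s,M=where()
print('small',ww(s,M,317,334,s['tool_pos'][2]+.0175),'large',ww(s,M,315.5,237,.056))
for n,u,v in(('L',252,237),('R',379,237),('T',315,175)):print(n,ww(s,M,u,v,.056))
```

```text
t 17.1 cup [-0.1819  0.0009] z 0.1542 yaw -0.0014 F [-0.2 -1.4 -0.5] w 0.624 g 63.4 j [ 0.06 -0.12  1.91 -0.    1.35  1.54]
small [-0.1836  0.0002  0.1717] large [-0.1805  0.001   0.056 ]
L [-0.1804  0.0429  0.056 ]
R [-0.1806 -0.0409  0.056 ]
T [-0.1398  0.0012  0.056 ]
```

```bash
python3 -m pendant '[[0,[0.02,0,0.15],0],[0,[0.02,0,0.35],0],[0,[0.02,0,0.55],0],[0,[0.02,0,0.65],0],[0,[0.02,0,0.7],0],[0,[0.02,0,0.725],0],[0,[0.02,0,0.725],0]]' 
python3 -c "
from h import *;where()"
```

```text
time: 17.8
tool_pos: [0.5197, 0.1051, 0.0681]
tool_rot: [-0.0, 0.999, 0.045, 0.0]
contact_force: [0.4, -0.3, -0.7]
gripper_width: 0.623
grasp_force: 63.4
t 17.8 cup [-0.1787  0.0015] z 0.0681 yaw -0.0007 F [ 0.4 -0.3 -0.7] w 0.623 g 63.4 j [ 0.06 -0.01  1.97 -0.    1.19  1.54]
```

```bash
python3 -m pendant '[[0,[0,0,0.012],0],[0,[0,0,0.02],0],[0,[0,0,0.02],0]]' 
python3 -m pendant '[[0.8,[0,0,0],0],[0.8,[0,0,0],0],[0.8,[0,0,0],0],[0.9,[0,0,0],0],[0.9,[0,0,0],0]]' 
python3 -m pendant '[[0.9,[0,0,-0.1],0],[0.9,[0,0,-0.3],0],[0.9,[0,0,-0.6],0],[0.9,[0,0,-0.8],0],[0.9,[0,0,-0.8],0]]'
python3 - <<'E'
from h import *
from plant import manip
s,M=where()
a=[manip.grab_frame(n)['img'][:,:,::-1] for n in('wrist','scene')]
cv2.imwrite('pics/w7.png',a[0]);cv2.imwrite('pics/s7.png',a[1])
cv2.imwrite('pics/c7.png',np.hstack([cv2.resize(a[0][100:480,120:520],(400,380)),cv2.resize(a[1][90:280,200:400],(400,380))]))
E
```

```text
time: 18.1
tool_pos: [0.5196, 0.1053, 0.0657]
tool_rot: [-0.0, 0.999, 0.045, 0.001]
contact_force: [-0.5, -0.5, -0.6]
gripper_width: 0.622
grasp_force: 63.6
time: 18.6
tool_pos: [0.5192, 0.1052, 0.0652]
tool_rot: [0.0, 0.999, 0.045, 0.0]
contact_force: [-0.3, 0.1, -0.7]
gripper_width: 0.905
grasp_force: 0.0
time: 19.1
tool_pos: [0.5223, 0.1055, 0.167]
tool_rot: [-0.0, 0.999, 0.045, 0.005]
contact_force: [-0.5, 0.5, 0.3]
gripper_width: 0.902
grasp_force: 0.0
t 19.1 cup [-0.1761  0.0016] z 0.167 yaw -0.0003 F [-0.5  0.5  0.3] w 0.902 g 0.0 j [ 0.06 -0.13  1.9   0.    1.36  1.54]
```

View pics/c7.png

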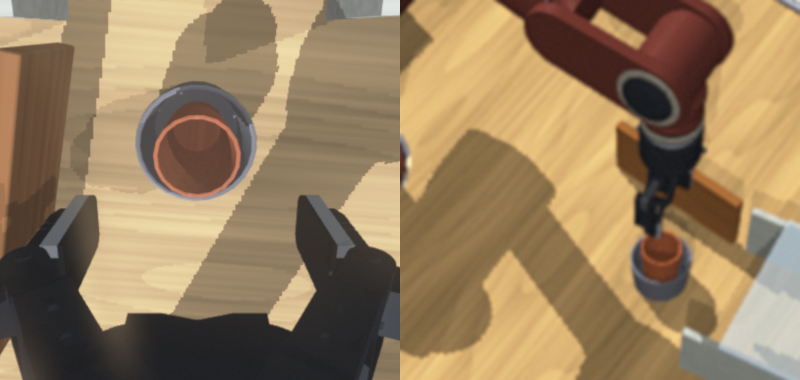

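The pictures show the small pot standing upright in the grey one, grey rim centred at about (316,240). Next I'll move behind the pair with half-open fingers.

```bash
python3 -m pendant '[[0.47,[-0.25,0,0],0],[0.47,[-0.5,0,0],0],[0.47,[-0.72,0,0],0],[0.47,[-0.72,0,0],0]]' >/dev/null
python3 - <<'E'
from h import *
s,M=where((-.262,.001,.04),0)
E
python3 -m pendant '[[0.47,[0,0,0.3],0],[0.47,[0,0,0.6],0],[0.47,[0,0,0.9],0],[0.47,[0,0,0.95],0]]' >/dev/null
python3 -m pendant '[[0.47,[0,0,0.1],0],[0.47,[0,0,0.1],0]]'
python3 - <<'E'
from h import *
s,M=where((-.23,.001,.04),0)
E
```

```text
t 19.6 cup [-0.2691  0.0019] z 0.1584 yaw -0.0002 F [ 1.2  0.3 -0.2] w 0.473 g 0.0 j [ 0.05 -0.36  2.1   0.    1.4   1.53]
shift [0.064 0.008 0.986]
roll -0.0001
time: 20.2
tool_pos: [0.433, 0.0974, 0.0345]
tool_rot: [-0.0, 0.999, 0.045, -0.001]
contact_force: [-0.9, -0.8, -0.5]
gripper_width: 0.47
grasp_force: 0.0
t 20.2 cup [-0.2657  0.0017] z 0.0345 yaw -0.0005 F [-0.9 -0.8 -0.5] w 0.47 g 0.0 j [ 0.05 -0.18  2.18  0.    1.14  1.53]
shift [ 0.298  0.006 -0.046]
roll -0.0001
```

```bash
python3 -m pendant '[[0.47,[0.06,0,-0.045],0],[0.47,[0.14,0,-0.045],0],[0.47,[0.22,0,-0.045],0],[0.47,[0.3,0,-0.045],0],[0.47,[0.38,0,-0.045],0],[0.47,[0.46,0,-0.045],0],[0.47,[0.53,0,-0.045],0],[0.47,[0.6,0,-0.045],0],[0.47,[0.6,0,-0.045],0]]'
cat > seg.py <<'E'
from h import *
from plant import manip
def small(im,box):  # terracotta rim blob: min-area bounds
    u0,u1,v0,v1=box;h=cv2.cvtColor(im[v0:v1,u0:u1],cv2.COLOR_BGR2HSV)
    m=cv2.inRange(h,(0,110,60),(9,255,255))|cv2.inRange(h,(174,110,60),(180,255,255))
    n,l,st,c=cv2.connectedComponentsWithStats(m)
    if n<2:return None
    k=1+st[1:,4].argmax();x,y,ww_,hh,a=st[k];return (x+u0,y+v0,x+ww_+u0,y+hh+v0,a)
E
python3 - <<'E'
from seg import *
print('calib w7',small(cv2.imread('pics/w7.png'),(240,420,150,330)))
s,M=where()
for n,b in(('wrist',(240,420,100,330)),('top',(255,345,110,270)),('scene',(290,460,170,320))):
    a=manip.grab_frame(n)['img'][:,:,::-1];cv2.imwrite(f'pics/{n}8.png',a);r=small(np.ascontiguousarray(a),b);print(n,r)
    if n=='top' and r:print(tocup(w('top',(r[0]+r[2]-1)/2,(r[1]+r[3]-1)/2,.083)))
    if n=='wrist' and r:print([ww(s,M,u,v,.083) for u,v in((r[0],(r[1]+r[3])/2),(r[2],(r[1]+r[3])/2),((r[0]+r[2])/2,r[1]))])
E
```

```text
time: 21.1
tool_pos: [0.5058, 0.104, 0.0409]
tool_rot: [0.0, 0.999, 0.045, -0.0]
contact_force: [-1.7, 0.4, 0.4]
gripper_width: 0.47
grasp_force: 1.1
calib w7 (np.int32(273), np.int32(203), np.int32(361), np.int32(297), np.int32(5154))
t 21.1 cup [-0.1926  0.0016] z 0.0409 yaw -0.0004 F [-1.7  0.4  0.4] w 0.47 g 1.1 j [ 0.06 -0.    2.01 -0.    1.14  1.54]
wrist (np.int32(240), np.int32(109), np.int32(420), np.int32(307), np.int32(29604))
[array([-0.1415,  0.0217,  0.083 ]), array([-0.1415, -0.0267,  0.083 ]), array([-0.1162, -0.0023,  0.083 ])]
top (np.int32(255), np.int32(213), np.int32(306), np.int32(270), np.int32(1390))
[-0.19999655  0.01670447]
scene (np.int32(334), np.int32(213), np.int32(354), np.int32(237), np.int32(310))
```

```bash
python3 - <<'E'
from seg import *
s,M=where()
r=small(cv2.imread('pics/wrist8.png'),(100,540,0,330));print(r)
vm=(r[1]+r[3])/2;print([ww(s,M,u,v,.083) for u,v in((r[0],vm),(r[2],vm),((r[0]+r[2])/2,r[1]),((r[0]+r[2])/2,r[3]))])
r=small(cv2.imread('pics/scene8.png'),(290,460,170,320));print([tocup(w('scene',u,v,.083)) for u,v in(((r[0]+r[2])/2,r[1]+9),)])
E
python3 -m pendant '[[0.47,[0.08,0,0],0],[0.47,[0.16,0,0],0],[0.47,[0.24,0,0],0],[0.47,[0.32,0,0],0],[0.47,[0.4,0,0],0],[0.47,[0.48,0,0],0],[0.47,[0.55,0,0],0],[0.47,[0.6,0,0],0],[0.47,[0.6,0,0],0]]'
python3 - <<'E'
from seg import *
s,M=where((-.075,.001,.04),0)
a=np.ascontiguousarray(manip.grab_frame('wrist')['img'][:,:,::-1]);cv2.imwrite('pics/wrist9.png',a)
r=small(a,(100,540,0,330));print(r)
vm=(r[1]+r[3])/2;print([ww(s,M,u,v,.083) for u,v in((r[0],vm),(r[2],vm),((r[0]+r[2])/2,r[1]),((r[0]+r[2])/2,r[3]))])
E
```

```text
t 21.25 cup [-0.193   0.0017] z 0.0405 yaw -0.0004 F [ 0.5  0.1 -0. ] w 0.468 g 0.0 j [ 0.06 -0.    2.01  0.    1.13  1.54]
(np.int32(218), np.int32(109), np.int32(422), np.int32(307), np.int32(31323))
[array([-0.1419,  0.0275,  0.083 ]), array([-0.1419, -0.0271,  0.083 ]), array([-0.1167,  0.0003,  0.083 ]), array([-0.1711,  0.0002,  0.083 ])]
[array([-0.13927903, -0.00614579])]
time: 22.15
tool_pos: [0.5768, 0.1104, 0.0402]
tool_rot: [0.0, 0.999, 0.045, -0.0]
contact_force: [-1.2, -0.4, -0.2]
gripper_width: 0.471
grasp_force: 1.1
t 22.15 cup [-0.1214  0.0016] z 0.0402 yaw -0.0005 F [-1.2 -0.4 -0.2] w 0.471 g 1.1 j [0.06 0.16 1.84 0.   1.14 1.54]
shift [0.386 0.005 0.001]
roll -0.0001
(np.int32(218), np.int32(123), np.int32(423), np.int32(307), np.int32(24774))
[array([-0.072 ,  0.0275,  0.083 ]), array([-0.072 , -0.0275,  0.083 ]), array([-0.0483,  0.0001,  0.083 ]), array([-0.0992, -0.    ,  0.083 ])]
```

The rim measures 55 mm across at z = 83 mm and is centred at y ≈ 0, so the pair is upright and tracking straight. I'll make the last push.

```bash
python3 -m pendant '[[0.47,[0.08,0,0],0],[0.47,[0.16,0,0],0],[0.47,[0.24,0,0],0],[0.47,[0.31,0,0],0],[0.47,[0.36,0,0],0],[0.47,[0.4,0,0],0],[0.47,[0.42,0,0],0],[0.47,[0.42,0,0],0]]'
python3 - <<'E'
from seg import *
s,M=where()
a=np.ascontiguousarray(manip.grab_frame('wrist')['img'][:,:,::-1]);cv2.imwrite('pics/wrist10.png',a)
r=small(a,(100,540,0,330));print(r)
vm=r[3]-80;print([ww(s,M,u,v,.083) for u,v in((r[0],vm),(r[2],vm),((r[0]+r[2])/2,r[3]))])
E
```

```text
time: 23.0
tool_pos: [0.6272, 0.115, 0.0404]
tool_rot: [-0.0, 0.999, 0.045, 0.0]
contact_force: [-0.7, -0.3, -1.2]
gripper_width: 0.47
grasp_force: 1.1
t 23.0 cup [-0.0707  0.0016] z 0.0404 yaw -0.0005 F [-0.7 -0.3 -1.2] w 0.47 g 1.1 j [0.06 0.26 1.71 0.   1.16 1.55]
NoneTraceback (most recent call last):
  File "<stdin>", line 5, in <module>
TypeError: 'NoneType' object is not subscriptable
```

```bash
python3 -m pendant '[[0.47,[-0.1,0,0],0],[0.47,[-0.4,0,0],0],[0.47,[-0.8,0,0],0],[0.47,[-1,0,0],0],[0.47,[-1,0,0],0]]' >/dev/null
python3 -m pendant '[[0.47,[0,0,-0.3],0],[0.47,[0,0,-0.6],0],[0.47,[0,0,-1],0],[0.47,[0,0,-1],0],[0.47,[0,0,-1],0]]' >/dev/null
python3 -m pendant '[[0.47,[-0.1,0.3,-0.3],0],[0.47,[-0.2,0.6,-0.5],0],[0.47,[-0.3,1,-0.6],0],[0.47,[-0.3,1,-0.6],0]]' >/dev/null
python3 - <<'E'
from seg import *
s,M=where()
I={n:np.ascontiguousarray(manip.grab_frame(n)['img'][:,:,::-1]) for n in('wrist','scene','top')}
for n,a in I.items():cv2.imwrite(f'pics/{n}11.png',a)
# reddish (R-B high, hue low) pixels in interior of the cupboard seen from top/scene, and difference to first picture
for n in('top','scene'):
    c=CUP;C,S=np.cos(c[2]),np.sin(c[2])
    L=np.array([[-.098,-.095],[-.098,.095],[.088,.095],[.088,-.095]]);P=np.c_[L@[[C,S],[-S,C]]+c[:2],np.full(4,.06)]
    m=np.zeros(I[n].shape[:2],np.uint8);cv2.fillPoly(m,[px(n,P).astype(int)],1)
    h=I[n].astype(int);red=((h[:,:,2]-h[:,:,1]>22)&(m>0)).astype(np.uint8)
    k,l,st,ce=cv2.connectedComponentsWithStats(red)
    for i in range(1,k):
        if st[i,4]>15:print(n,st[i],ce[i].round(1),tocup(w(n,*ce[i],.083)).round(3))
    d=(cv2.absdiff(I[n],cv2.imread(f'pics/{n}0.png')).max(2)>25)&(m>0);k,l,st,ce=cv2.connectedComponentsWithStats(d.astype(np.uint8))
    for i in range(1,k):
        if st[i,4]>60:print(n,'diff',st[i],ce[i].round(1),tocup(w(n,*ce[i],.056)).round(3))
E
```

```text
t 24.45 cup [-0.227  -0.1228] z 0.2338 yaw -0.0067 F [ 0.3  0.6 -0.3] w 0.466 g 0.0 j [-0.2  -0.3   1.93 -0.    1.51  1.29]
top [279 180  10   3  22] [283.3 180.8] [-0.05  -0.001]
top diff [270 157  26  11  83] [284.7 160.8] [ 0.005 -0.007]
top diff [ 260  176   63   27 1158] [292.8 190.6] [-0.073 -0.022]
scene [345 204  35  57 742] [362.3 236.5] [-0.077 -0.024]
scene diff [344 204  34  65 860] [362.6 241.2] [-0.075 -0.021]
scene diff [379 239  25  37 453] [392.1 259.3] [ 0.016 -0.034]
```

Run:
```python
from seg import *
s,M=where()
a=cv2.imread('pics/wrist11.png').astype(int)
# wrist: warp z=.083 and z=.056 planes to cup frame 1 mm grid, print coarse redness map / dark map
d=json.load(open('wrist.json'));T=np.array(d['T']);fx,fy,cx,cy=d['K']
C,S=np.cos(CUP[2]),np.sin(CUP[2])
def val(X,Y,z):
    p=np.array([CUP[0]+C*X-S*Y,CUP[1]+S*X+C*Y,z]);q=T[:3,:3].T@(M.T@(p-s['tool_pos'])-T[:3,3])
    u,v=int(round(q[0]/q[2]*fx+cx)),int(round(q[1]/q[2]*fy+cy));return a[v,u] if 0<=v<480 and 0<=u<640 else None
for z,f in((.083,lambda c:c[2]-c[0]),(.056,lambda c:c.sum()//3)):
    print('z',z)
    for X in range(50,-101,-8):
        r=[val(X/1e3,Y/1e3,z) for Y in range(72,-73,-6)];print('%4d'%X,' '.join('  .' if c is None else '%3d'%f(c) for c in r))
```

```text
t 24.6 cup [-0.2275 -0.1182] z 0.231 yaw -0.0013 F [0.  0.2 0.4] w 0.47 g 0.0 j [-0.19 -0.3   1.93  0.    1.51  1.29]
z 0.083
  50   .   .   .   .   .   .   .   .   .   .   .   .   .   .   .   .   .   .   .   .   .   .   .   .   .
  42   .   .   .   .   .   .   .   .   .   .   .   .   .   .   .   .   .   .   .   .   .   .   .   .   .
  34   .   .   .   .   .   .   .   .   .   .   .   .   .   .   .   .   .   .   .   .   .   .   .   .   .
  26   .   .   .   .   .   .   .   .   .   .   .   .   .   .   .   .   .   .   .   .   .   .   .   .   .
  18   .   .   .   .   .   .   .   .   .   .   .   .   .   .   .   .   .   .   .   .   .   .   .   .   .
  10   .   .   .   .   .   .   .   .   .   .   .   .   .   .   .   .   .   .   .   .   .   .   .   .   .
   2   .   .   .   .   .   .   .   .   .   .   .   .   .   .   .   .   .   .   .   .   .   .   .   .   .
  -6   .   .   .   .   .   .   .   .   .   .   .   .   .   .   .   .   .   .   .   .   .   .   .   .   .
 -14   .   .   .   .   .   .   .   .   .   .   .   .   .   .   .   .   .   .   .   .   .   .   .   .   .
 -22   .   .   .   .   .   . 
[... 2323 characters left out ...]
 .   .   .   .   .   .   .   .   .   .   .   .   .   .   .   .   .   .
 -54   .   .   .   .   .   .   .   .   .   .   .   .   .   .   .   .   .   .   .   .   .   .   .   .   .
 -62   .   .   .   .   .   .   .   .   .   .   .   .   .   .   .   .   .   .   .   .   .   .   .   .   .
 -70  89  90  90  90  90  92 146 146 147 146 143 106 104 101  98  94  90  85 155 155 154 155 155 155 154
 -78  89  99 100  98  98  97 149 151 153 154 156 156 154 151 149 147 154 156 156 155 156 155 157 158 158
 -86  92 104 104 103 103 102 164 161 160 158 161 161 162 162 164 165 166 165 164 163 163 164 163 164 162
 -94  92 102 102 103 104 164 165 165 166 166 167 169 171 172 172 172 170 168 166 164 160 159 159 157 158
```

```bash
python3 -m pendant '[[0.47,[0.3,-0.3,0],0],[0.47,[0.6,-0.6,0],0],[0.47,[0.95,-0.95,0],0],[0.47,[0.95,-0.95,0],0],[0.47,[0.95,-0.95,0],0]]' >/dev/null
cat > map.py <<'E'
from seg import *
s,M=where()
a=np.ascontiguousarray(manip.grab_frame('wrist')['img'][:,:,::-1]);cv2.imwrite('pics/wrist12.png',a);a=a.astype(int)
d=json.load(open('wrist.json'));T=np.array(d['T']);fx,fy,cx,cy=d['K']
C,S=np.cos(CUP[2]),np.sin(CUP[2])
def val(X,Y,z):
    p=np.array([CUP[0]+C*X-S*Y,CUP[1]+S*X+C*Y,z]);q=T[:3,:3].T@(M.T@(p-s['tool_pos'])-T[:3,3])
    u,v=int(round(q[0]/q[2]*fx+cx)),int(round(q[1]/q[2]*fy+cy));return a[v,u] if 0<=v<480 and 0<=u<640 else None
for z,f in((.083,lambda c:c[2]-c[1]),(.056,lambda c:c.sum()//3)):
    print('z',z)
    for X in range(48,-97,-6):
        r=[val(X/1e3,Y/1e3,z) for Y in range(60,-61,-6)];print('%4d'%X,' '.join('  .' if c is None else '%3d'%f(c) for c in r))
E
python3 map.py
```

```text
t 25.1 cup [-0.1132 -0.0016] z 0.2302 yaw 0.0042 F [-0.   0.5  0.8] w 0.469 g 0.0 j [ 0.06 -0.01  1.68  0.    1.48  1.53]
z 0.083
  48   .   .   .   .   .   .   .   .   .   .   .   .   .   .   .   .   .   .   .   .   .
  42   .   .   .   .   .   .   .   .   .   .   .   .   .   .   .   .   .   .   .   .   .
  36  -5  -5  -6  -6  -7  -7  -7  -6  -5  -6  -6  -6  -7  -7  -7  -7  -6  -5  -7  -6  -6
  30  -5  -4  -5  -5  -6  -6  -7  -7  -7  -7  -6  -6  -7  -6  -6  -7  -6  -6  -6  -7  -7
  24  -5  -5  -6  -5  -5  -6  -6  -6  -6  -8  -7  -7  -7  -7  -6  -6  -6  -7  -7  -7  -7
  18  -5  -4  -5   0   0  -3  -3  -3  -8  -7  -6  -7  -5  -6  -6  -6  -7  -6  -7  -3  -3
  12  -5  -4  -5  -1  -1  -1  -1  -2 -12 -12 -12 -13 -12  -7  -6  -7  -6  -6  -7  -2  -2
   6  -7  -5  -5  -1   0  -2 -12 -12 -13 -12 -11 -12 -12 -14 -12  -7  -7  -8  -7  -2  -3
   0  -7  -5  -6   0   0  -9 -10 -12   0  -1  -1  -1   0 -13 -13 -12  -7  -6  -6  -2  -1
  -6  -7  -6  -5  -1  -2 -11 -11  -2  -1  -2  -1  10  -1  -1 -13 -12  -6  -7  -1  -2  -1
 -12  -7  -7  -6  -1 -10 -10   3   0  -2   2   1   2  -1  -1   2 -12 -11  -5  -3
[... 2787 characters left out ...]
0 153 151 149 148 115  79  79  79  83  80  79  81 126 158 158 157 157 155 156
 -60 103 106 152 150 151 150 151 147 124  90  83  92 126 137 159 158 155 154 154 153 154
 -66 105 110 163 160 160 158 160 161 162 163 164 165 165 164 162 162 163 162 163 163 161
 -72 103 162 166 168 170 172 172 172 172 171 168 165 163 161 159 157 159 158 159 158 160
 -78 123 186 188 186 188 189 188 187 184 183 182 162 162 163 164 165 166 164 165 162 160
 -84 121 181 183 184 186 187 189 188 188 187 186 179 167 166 168 167 166 164 162 162 161
 -90 120 177 179 181 182 183 185 185 186 185 185 174 167 166 165 165 164 164 164 161 160
 -96 166 188 189 189 189 186 183 181 184 181 181 164 163 163 164 163 163 164 164 165 167
```

```bash
python3 -c "
from plant import manip
print(manip.job_done())"
```

```text
the job is handed in; nothing more can be done
None
```

I handed the job in at about 25 s of the 70 s. The cupboard door is open to roughly 1.7 rad, and the small pot stands upright in the grey pot. The nested pair is upright inside the cupboard, its near rim about 36 mm behind the doorway, and I did not move the box, jar or mouse.

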